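# Ballast the guide stand and thread its rod

## Task

Hang the granite ballast by its yellow bail across both prongs of the stand's double hook and let go of it; then take the orange-handled guide rod from the wooden rack and thread it, tip down, through the stand's upper and then lower brass bushing. Finish while still holding the rod by its handle, at rest, with its tip well out below the lower bushing but clear of the stone base, and leave everything else on the bench where it is.

Things in the scene. Friction and masses are not known exactly. Their poses are not given: they have to be found in the camera images.
- stand: Guide stand, fixed: 160 (x) x 260 (y) x 20 mm granite base with a blue 40 mm square column at its centre (170 mm high in all). Origin: centre of the base's underside, on the bench; z up. Double hook on its +y side; two brass bushings on one vertical axis on its -y side. Its place and yaw (within 0.5 rad) vary.
- hook_seat (a point): Where the middle of the bail's bar (its axis) lies when seated on the double hook, 155 mm above the bench; axes as the stand's. Two prongs of 8 mm round bar, 36 mm to either side along x (64 mm clear between them for the fingers), run out from the column in +y, dip to a V seat here (undersides 14 mm below this point) and turn up at the ends. The bar lies along x across both.
- hook_tip (a point): Half-way between the two upturned prong ends: 27 mm farther out (+y) and 20 mm higher than the seat; the ends' tops are 4 mm above it. To pass them, come in from +y with the bar's axis 15 to 35 mm above this point and the stone below the prongs, then lower it straight onto the seat.
- upper_bushing (a point): Centre of the funnel mouth (top) of the upper brass bushing, 134 mm above the bench, axes as the stand's (z up along the bore). Bore 15 mm, mouth 27 mm wide narrowing over 8 mm, bushing 22 mm tall in all, outside 35 mm. It stands on the bushing axis 90 mm on the -y side of the stand's origin.
- lower_bushing (a point): Same as the upper, for the lower bushing, 50 mm straight below: mouth 84 mm above the bench, underside 22 mm lower, stone base 64 mm lower.
- bail (a point): Middle of the horizontal top bar (its axis) of the ballast's yellow steel bail; the bar is 10 mm round, along this point's x, 100 mm clear between the two uprights, 110 mm above the bench at the start. z up. Ballast: grey granite block 130 (x) x 50 (y) x 35 (z) mm under the bail, about 0.55 kg; 70 mm of clear height between the block's top and the bar. The bar is pinched from above at its middle.
- ballast: The ballast; origin at the centre of its underside, 110 mm below bail, same axes.
- rod_grip (a point): Centre of the rod's square orange handle, 24 x 24 x 42 mm (sides along this point's x and y, z along the rod, up). The steel shaft below it is 12 mm round and 125 mm long with a tapered tip (7 mm flat end). The rod stands upright in one of the rack's three holes, its tip 10 mm and the handle's centre 156 mm above the bench. About 0.15 kg.
- rod_tip (a point): Tip of the rod: end of the shaft, on its axis, 146 mm below the handle's centre; z up along the rod.
- rod: The rod; origin at its tip, same as rod_tip.
- rack: Wooden rack, fixed, 70 (x) x 170 (y) x 50 (z) mm, three 14 mm holes 40 mm deep at y = -55, 0 and 55 mm. Holds the rod and two short chisels in any order. Origin: centre of the underside, z up. It and the ballast may stand on either side of the stand.
- chisel_a: Dark steel chisel, 18 mm head, standing in the rack, top 110 mm above the bench; bystander. Origin at its foot.
- chisel_b: Second chisel, same as the first; bystander.
- offcut: Stone offcut 60 x 45 x 35 mm on the bench; bystander. Origin: centre of the underside.
- tin: Blue tin, 60 mm across, 70 mm high; bystander. Origin: centre of the underside.
- hammer: Hammer lying behind the stand; bystander. Origin on the underside.
- brush: Brush lying behind the stand; bystander. Origin on the underside.
- mug: Blue mug, 80 mm across, 90 mm high, behind the left-hand place; bystander. Origin: centre of the underside.
Things that resemble listed ones, but are neither listed nor needed, are in the scene too. Of the things like the rod, leave any that is green or purple; of the rest the smaller one is meant.

How it is judged:
By the outcome, as a careful person would: the job done as asked, in the order asked, and still so for the second after the job is handed in, while the arm keeps its last pose, push and grip.
It also fails if it takes over 67 s, if anything falls off the work surface, if the arm or the gripper's body presses on something with over 40 N, if the wrist force passes 120 N, or if a joint passes its speed limit or range.

## Robot

A 6-joint arm with a two-finger parallel gripper is mounted at the origin on the work surface. World frame = base frame: x ahead of the robot, y to its left, z up, the work surface at z = 0. Lengths are in m, angles in rad, forces in N, time in s.
With the tool pointing down it reaches from about 0.3 to 0.875 m from the base axis. Payload 6.4 kg.
Tool frame: the origin (TCP) lies at the very end of the fingers, on their centre line; the grasp point (between the pads) lies 19 mm behind it; z points along the fingers, y is the line along which they close (so a half turn about z gives the same grasp; the last joint's range is limited). The gripper opens to 85 mm and grips with 20 to 120 N. Pads are 22 mm wide; open, the fingers measure 114 mm over their backs; the gripper's body (76 mm by 85 mm) begins 54 mm behind the grasp point. The pads swing forward as they close: fully open they stand 13 mm farther back than shut.
Start: joints at [-1.416, 0.181, 1.607, -0, 1.354, -0.206], TCP at [0.203, -0.538, 0.231] pointing down, gripper open.
Joint ranges: [-2.99, 2.99], [-0.89, 2.07], [0.3, 2.58], [-1.14, 4.28], [0, 2.63], [-3.12, 3.12]. Speed limits (rad/s): [2.57, 2.57, 3.01, 3.14, 3.14, 3.14].

## Interface

Orientations are given as a rotation vector (axis times angle).
In Python, from workcell import * gives the robot as it stands.
- The arm moves only by the tool move_arm, never from a script. Its argument "targets" is a list of rows, each an object of numbers: "fingers": the finger opening in mm, from 0 to 85.4; "tx", "ty", "tz": the shift along the world's x, y, z in mm; "wx", "wy", "wz": the turn, a rotation vector about the world's x, y, z in degrees. In form: [{"fingers": .., "tx": .., "ty": .., "tz": .., "wx": .., "wy": .., "wz": ..}, ...]. A call has 1 to 8 rows; each row shifts and turns the commanded pose from where the row before left it; what a row does not reach is not made up. A row lasts 1/8 s, in which the tool goes at most 62.5 mm and 10.7 degrees, less where a joint would pass 70% of its speed; a pose out of reach is approached as far as the arm can. A call with a gripper value outside its range is refused whole. The fingers move at their own pace and stop on an object; "newtons" is the grip in N (left out, the last holds). Time passes only in rows, so rows that do not move let the fingers close. It gives the time, the measured TCP pose, the force, the opening and the grip force at its end, in the units of the state.
- sense(): the state, without advancing time (a new reading comes with each control period).
- snapshot(name): name is "scene" or "top" or "wrist"; returns a dict with "frame" (420x560x3 uint8, blue, green, red), "z_map" (420x560 float32, m along the optical axis (not along the pixel's ray), 0 where there is no reading), "fovy" (degrees; the focal length in pixels is half the picture's height over the tangent of half this angle, whatever the lens; pixels are square), "cx", "cy" (the principal point, pixels), "k1" (the pictures are not rectified: a ray, as slopes to the right and down, at radius r is drawn at 1 + k1 r^2 times it, then the intrinsics apply), "R" (3x3) and "t" (3): a world point X has camera coordinates R X + t; the wrist camera has in their place "mount" (4x4, takes a point from camera to tool coordinates, whose origin is the TCP and whose axes are the flange's). Camera axes: x right, y down, z forward; pixel columns grow to the right and rows downward; lengths in m; the calibration is good to about 2 mm. A picture is of the moment at which its call begins: read the wrist's pose just before it.
- sign_off(): hands the job in; it is judged then, once.
Trained networks look in a picture, given as the dict that the camera call returned (one of the last four; its "shot" number tells which), for a name from the list of things; names that differ only in an ending like _2 or _b are one class to them, and where a whole thing is asked for, a point or a joint stands for the part that bears it (a point fixed in the world has none). Each returns a list of dicts, best first, with "p" (0 to 1); they miss things now and then, are a little off and sometimes report something else, mostly with a low value. They report only what shows in the picture. A call takes as long as a camera call. They do not tell look-alikes from the thing itself.
- look_for(picture, name): "centre" ([x, y, z] in m, in the coordinates of the camera as it stood for that picture, good to about 4 mm: the middle of the surface that is visible of it).
- outline_of(picture, name): "pixels" (420x560 bool, what is visible of it).
The state is a dict: "time_s": time; "joint_pos": joint angles; "qvel": joint speeds; "joint_torque": joint torques, N m; "tool_pos": TCP position; "orientation": TCP orientation; "contact_force": force on the tool from outside, world axes, zero at the start; "torque": the same for the moment, N m; "grip_width": finger opening in m; "finger_force": force on a finger pad.
Only numpy, scipy, OpenCV 4.12 (cv2) and the standard library are available. Lean on these libraries where they do the work, as an engineer would, in place of code of your own. Each camera call takes 0.05 s, during which the arm holds its last target. There are 200 camera calls.

## Working session

There is one attempt and no reset: what is moved stays moved. The work goes in short steps, Python scripts to look and compute and a tool call to move; the robot and the scene stay as the last step left them, time stands still between calls to the robot, and variables do not carry over. Pictures are saved under pics/ and viewed, at most 10 in all, crops included, and the job is handed in when it is done.

Besides the shell and the picture viewer there is one more tool, called after "Request:" as a command line: name --argument value ..., lists and objects as JSON in quotes. move_arm: Moves the arm, as the interface text tells. Its arguments: {"type":"object","properties":{"targets":{"type":"array"},"newtons":{"type":"number"}},"required":["targets"]}

```bash
mkdir -p pics; cat > h.py <<'E'
from workcell import *
import numpy as np, cv2
from scipy.spatial.transform import Rotation as Ro
def K(p):
    h,w=p["frame"].shape[:2]; f=h/2/np.tan(np.radians(p["fovy"])/2)
    return f
def T(p,st=None):
    if "R" in p: R=np.array(p["R"]);t=np.array(p["t"]);return R.T,-R.T@t
    M=np.array(p["mount"]);Rt=Ro.from_rotvec(st["orientation"]).as_matrix()
    return Rt@M[:3,:3],Rt@M[:3,3]+np.array(st["tool_pos"])
def cloud(p,st=None):
    h,w=p["z_map"].shape;f=K(p)
    u,v=np.meshgrid(np.arange(w),np.arange(h))
    xd=(u-p["cx"])/f;yd=(v-p["cy"])/f;x,y=xd.copy(),yd.copy()
    for _ in range(8):
        s=1+p["k1"]*(x*x+y*y);x=xd/s;y=yd/s
    z=p["z_map"];C=np.stack([x*z,y*z,z],-1)
    R,t=T(p,st);W=C@R.T+t;W[z==0]=np.nan
    return W
def pix(p,X,st=None):
    R,t=T(p,st);c=(np.array(X)-t)@R;x=c[0]/c[2];y=c[1]/c[2];s=1+p["k1"]*(x*x+y*y);f=K(p)
    return p["cx"]+f*x*s,p["cy"]+f*y*s
E
python3 - <<'E'
from h import *
ims=[]
for n in ["scene","top"]:
    p=snapshot(n);cv2.imwrite(f"pics/{n}0.png",p["frame"]);R,t=T(p)
    print(n,p["fovy"],t.round(3))
    for o in ["stand","bail","ballast","rod_grip","rack","chisel_a","offcut","tin","mug","hammer","brush"]:
        for d in look_for(p,o)[:4]:
            X=R@d["centre"]+t;print(o,round(d["p"],2),X.round(3),np.round(pix(p,X)))
E
```

```text
scene 54.78231031906664 [1.215 0.191 0.881]
stand 0.9 [0.515 0.006 0.018] [300. 237.]
stand 0.46 [ 0.531 -0.359  0.147] [172. 177.]
bail 0.73 [0.521 0.345 0.032] [426. 268.]
ballast 0.89 [0.52  0.346 0.038] [428. 267.]
rod_grip 0.9 [ 0.413 -0.362  0.172] [190. 144.]
rod_grip 0.82 [ 0.528 -0.354  0.149] [173. 176.]
rod_grip 0.68 [ 0.587 -0.528  0.188] [102. 165.]
rod_grip 0.6 [ 0.634 -0.376  0.132] [147. 205.]
rack 0.91 [ 0.545 -0.344  0.052] [180. 206.]
chisel_a 0.55 [ 0.542 -0.311  0.094] [188. 198.]
offcut 0.81 [0.335 0.191 0.031] [378. 205.]
tin 0.61 [ 0.377 -0.202  0.048] [248. 181.]
tin 0.15 [0.332 0.192 0.031] [379. 205.]
mug 0.74 [0.669 0.34  0.055] [421. 312.]
hammer 0.94 [ 0.726 -0.197  0.025] [199. 276.]
brush 0.72 [0.743 0.15  0.015] [330. 324.]
brush 0.2 [0.664 0.337 0.056] [420. 310.]
top 53.77687705974865 [ 0.429 -0.049  1.255]
stand 0.58 [ 0.493 -0.004  0.023] [254. 219.]
bail 0.59 [0.5   0.344 0.034] [137. 213.]
ballast 0.61 [0.5   0.344 0.032] [137. 213.]
ballast 0.28 [ 0.536 -0.308  0.107] [362. 204.]
rod_grip 0.63 [ 0.58  -0.525  0.213] [453. 185.]
rod_grip 0.6 [ 0.632 -0.378  0.163] [392. 167.]
rod_grip 0.56 [ 0.412 -0.362  0.221] [393. 250.]
rod_grip 0.56 [ 0.36  -0.21   0.064] [324. 266.]
rack 0.94 [ 0.519 -0.35   0.049] [371. 212.]
chisel_a 0.73 [ 0.52  -0.348  0.048] [371. 212.]
chisel_a 0.57 [ 0.494 -0.004  0.022] [254. 218.]
chisel_a 0.39 [ 0.536 -0.309  0.108] [362. 204.]
offcut 0.59 [0.328 0.194 0.034] [185. 273.]
tin 0.92 [ 0.365 -0.21   0.069] [324. 264.]
mug 0.74 [0.671 0.338 0.042] [141. 156.]
mug 0.64 [ 0.496 -0.008  0.02 ] [255. 218.]
hammer 0.61 [ 0.72  -0.213  0.021] [324. 145.]
brush 0.79 [0.738 0.142 0.017] [208. 137.]
brush 0.16 [0.324 0.191 0.035] [185. 274.]
```

View pics/scene0.png

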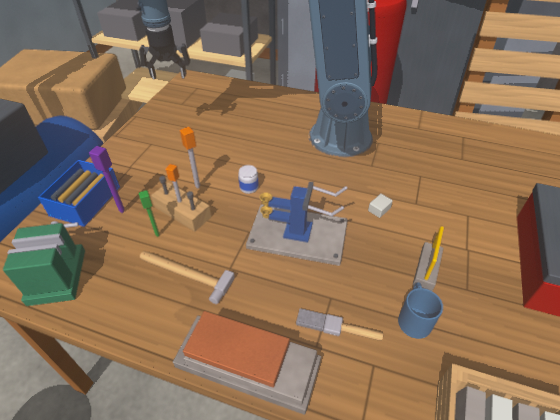

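View pics/top0.png

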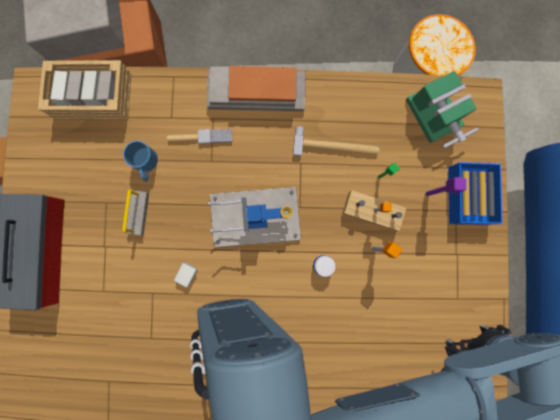

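The scene view shows the stand at (297,220) with its hook on the right and brass bushings on the left. The ballast with the yellow bail is at (430,262). The rack is at (180,205), with the small orange rod in its middle hole (173,175). The larger orange look-alike stands at (190,140), with green and purple ones beside it. Next I measure from the point clouds.

```bash
cat > m.py <<'E'
from h import *
def rect(W,m):
    P=W[m][:,:2];P=P[~np.isnan(P).any(1)].astype(np.float32)
    (c,s,a)=cv2.minAreaRect(P);return np.round(c,4),np.round(s,4),round(a,1),len(P)
E
python3 - <<'E'
from m import *
for n in ["top","scene"]:
    p=snapshot(n);W=cloud(p);hsv=cv2.cvtColor(p["frame"],cv2.COLOR_BGR2HSV).astype(int);H,S,V=[hsv[...,i] for i in range(3)]
    X,Y,Z=W[...,0],W[...,1],W[...,2]
    def box(x0,x1,y0,y1,z0,z1): return (X>x0)&(X<x1)&(Y>y0)&(Y<y1)&(Z>z0)&(Z<z1)
    print(n)
    print("base",rect(W,box(.38,.62,-.16,.16,.014,.026)))
    m=box(.4,.6,.26,.42,.095,.13);print("bail",rect(W,m),np.nanmedian(W[m],0))
    m=box(.4,.6,.26,.42,.03,.04);print("block",rect(W,m),np.nanmedian(W[m],0))
    m=box(.45,.6,-.4,-.3,.14,.2);print("handle",rect(W,m),np.nanmedian(W[m],0),np.nanmax(W[m],0),np.nanmin(W[m],0))
    m=box(.4,.65,-.5,-.22,.044,.056);print("rack",rect(W,m))
    m=box(.45,.56,-.04,.04,.16,.18);print("column",rect(W,m))
    m=box(.4,.62,-.16,-.05,.125,.14);print("upbush",rect(W,m))
    m=box(.4,.62,.03,.16,.13,.19);print("prongs",rect(W,m))
    m=box(.33,.5,-.42,-.3,.14,.25);print("big",rect(W,m))
E
```

```text
top
base (array([ 0.4995, -0.0064]), array([0.1602, 0.2605]), 6.1, 3513)
bail (array([0.5022, 0.3487]), array([0.0112, 0.1209]), 85.0, 174) [0.50054573 0.34739776 0.11348534]
block (array([0.5175, 0.3455]), array([0.0479, 0.1621]), 83.9, 593) [0.50263454 0.34500344 0.03497403]
handle (array([ 0.5246, -0.3592]), array([0.0245, 0.0242]), 87.7, 118) [ 0.52320495 -0.35561269  0.1754461 ] [ 0.53697998 -0.3468569   0.18118588] [ 0.51231026 -0.37133969  0.14041022]
rack (array([ 0.5251, -0.365 ]), array([0.1838, 0.1571]), 38.8, 1138)
column (array([0.4969, 0.0061]), array([0.0895, 0.0638]), 1.7, 393)
upbush (array([ 0.508 , -0.0818]), array([0.0304, 0.0599]), 1.3, 161)
prongs (array([0.4914, 0.0672]), array([0.08  , 0.0809]), 6.0, 181)
big (array([ 0.4106, -0.3669]), array([0.0338, 0.0324]), 55.2, 233)
scene
base (array([ 0.4975, -0.0068]), array([0.1648, 0.2604]), 6.0, 3160)
bail (array([0.5021, 0.3508]), array([0.0104, 0.1171]), 84.3, 174) [0.51267117 0.34962241 0.11406115]
block (array([0.5016, 0.3507]), array([0.0506, 0.1303]), 84.8, 656) [0.50960454 0.34593715 0.03575442]
handle (array([ 0.5239, -0.3589]), array([0.0248, 0.0267]), 83.4, 153) [ 0.52990226 -0.35490515  0.16514374] [ 0.53691991 -0.34651132  0.18045233] [ 0.50946248 -0.37092093  0.14001084]
rack (array([ 0.5273, -0.3656]), array([0.1796, 0.162 ]), 39.7, 917)
column (array([0.4982, 0.0053]), array([0.0915, 0.0628]), 4.9, 342)
upbush (array([ 0.5062, -0.0812]), array([0.0338, 0.0625]), 6.4, 113)
prongs (array([0.491 , 0.0682]), array([0.0818, 0.0818]), 5.1, 220)
big (array([ 0.4126, -0.3644]), array([0.0313, 0.0317]), 51.0, 277)
```

```bash
python3 - <<'E'
from m import *
s=sense();R=Ro.from_rotvec(s["orientation"]).as_matrix();print(R.round(3),s["grip_width"])
y=R[:,1];print("closing dir deg",np.degrees(np.arctan2(y[1],y[0])))
p=snapshot("scene");W=cloud(p);X,Y,Z=W[...,0],W[...,1],W[...,2]
yaw=np.radians(6.1);c=np.array([.499,-.0065])
lx=(X-c[0])*np.cos(yaw)+(Y-c[1])*np.sin(yaw);ly=-(X-c[0])*np.sin(yaw)+(Y-c[1])*np.cos(yaw)
m=(abs(lx)<.06)&(ly>.03)&(ly<.15)&(Z>.12)&(Z<.2)
for a in np.arange(.03,.13,.008):
    q=m&(ly>a)&(ly<a+.008)
    if q.sum(): print(a.round(3),q.sum(),np.median(Z[q]).round(3),Z[q].max().round(3),lx[q&(lx>0)].mean().round(4),lx[q&(lx<0)].mean().round(4))
E
```

```text
[[ 0.936  0.353 -0.   ]
 [ 0.353 -0.936  0.   ]
 [-0.    -0.    -1.   ]] 0.0855663112579803
closing dir deg -69.32713439782032
0.03 21 0.16 0.164 0.036 -0.0352
0.038 20 0.158 0.162 0.0364 -0.0352
0.046 22 0.156 0.161 0.0368 -0.0358
0.054 20 0.154 0.158 0.0362 -0.0359
0.062 20 0.152 0.156 0.0366 -0.0355
0.07 20 0.151 0.155 0.0363 -0.0349
0.078 20 0.149 0.154 0.0367 -0.0343
0.086 26 0.149 0.156 0.0374 -0.0354
0.094 26 0.159 0.168 0.0374 -0.0347
0.102 27 0.17 0.179 0.0379 -0.0345
0.11 16 0.177 0.18 0.0366 -0.0344
```

Request:
move_arm --targets '[{"tx": 10, "ty": 58, "tz": 15}, {"tx": 10, "ty": 58, "tz": 15}, {"tx": 15, "ty": 58}, {"tx": 15, "ty": 58}, {"tx": 15, "ty": 58}, {"tx": 15, "ty": 58}, {"tx": 15, "ty": 58}, {"tx": 20, "ty": 58}]'

```text
invalid input at $.targets[0]: expected keys fingers, tx, ty, tz, wx, wy, wz
```

Request:
move_arm --targets '[{"fingers": 85, "tx": 10, "ty": 58, "tz": 15, "wx": 0, "wy": 0, "wz": -4}, {"fingers": 85, "tx": 10, "ty": 58, "tz": 15, "wx": 0, "wy": 0, "wz": -4}, {"fingers": 85, "tx": 15, "ty": 58, "tz": 0, "wx": 0, "wy": 0, "wz": -4}, {"fingers": 85, "tx": 15, "ty": 58, "tz": 0, "wx": 0, "wy": 0, "wz": -4}, {"fingers": 85, "tx": 15, "ty": 58, "tz": 0, "wx": 0, "wy": 0, "wz": -4}, {"fingers": 85, "tx": 15, "ty": 58, "tz": 0, "wx": 0, "wy": 0, "wz": -4}, {"fingers": 85, "tx": 15, "ty": 58, "tz": 0, "wx": 0, "wy": 0, "wz": -2}, {"fingers": 85, "tx": 20, "ty": 58, "tz": 0, "wx": 0, "wy": 0, "wz": 0}]'

```text
time_s: 2.35
tool_pos: [0.3182, -0.0724, 0.2618]
orientation: [3.137, -0.149, 0.003]
contact_force: [1.2, 0.4, 0.6]
grip_width: 0.0845
finger_force: 0.0
```

Request:
move_arm --targets '[{"fingers": 85, "tx": 20, "ty": 56, "tz": 0, "wx": 0, "wy": 0, "wz": 0}, {"fingers": 85, "tx": 20, "ty": 56, "tz": 0, "wx": 0, "wy": 0, "wz": 0}, {"fingers": 85, "tx": 24, "ty": 56, "tz": 0, "wx": 0, "wy": 0, "wz": 0}, {"fingers": 85, "tx": 24, "ty": 56, "tz": 0, "wx": 0, "wy": 0, "wz": 0}, {"fingers": 85, "tx": 24, "ty": 56, "tz": -10, "wx": 0, "wy": 0, "wz": 0}, {"fingers": 85, "tx": 24, "ty": 56, "tz": -20, "wx": 0, "wy": 0, "wz": 0}, {"fingers": 85, "tx": 24, "ty": 52, "tz": -20, "wx": 0, "wy": 0, "wz": 0}, {"fingers": 85, "tx": 24, "ty": 34, "tz": -10, "wx": 0, "wy": 0, "wz": 0}]'

```text
time_s: 3.35
tool_pos: [0.501, 0.3489, 0.2001]
orientation: [3.138, -0.143, -0.003]
contact_force: [0.8, -0.3, 0.8]
grip_width: 0.0851
finger_force: 0.0
```

```bash
python3 - <<'E'
from m import *
s=sense();p=snapshot("wrist");W=cloud(p,s);cv2.imwrite("pics/w1.png",p["frame"])
R=Ro.from_rotvec(s["orientation"]).as_matrix();y=R[:,1]
print(s["tool_pos"],s["joint_pos"],"closing",np.degrees(np.arctan2(y[1],y[0])),np.array(p["mount"]).round(3))
X,Y,Z=W[...,0],W[...,1],W[...,2]
m=(abs(X-.5)<.1)&(abs(Y-.35)<.05)&(Z>.1)&(Z<.125);print(rect(W,m),np.nanmedian(W[m],0))
m=(abs(X-.5)<.1)&(abs(Y-.35)<.06)&(Z>.03)&(Z<.04);print(rect(W,m),np.nanmedian(W[m],0))
E
```

```text
[0.50104201 0.34891489 0.20010989] [4.14038087e-01 2.87573665e-01 1.54259483e+00 1.91098688e-04
 1.31321016e+00 2.07578495e+00] closing -95.21384744522976 [[-0.    -0.963 -0.271  0.069]
 [ 1.    -0.    -0.    -0.001]
 [ 0.    -0.271  0.963 -0.142]
 [ 0.     0.     0.     1.   ]]
(array([0.5022, 0.3506]), array([0.01  , 0.1192]), 84.9, 1752) [0.5089579 0.3502155 0.1132357]
(array([0.52  , 0.3491]), array([0.0501, 0.163 ]), 84.9, 4320) [0.50941209 0.34728256 0.03398118]
```

Request:
move_arm --newtons 60 --targets '[{"fingers": 85, "tx": 1, "ty": 1.5, "tz": -40, "wx": 0, "wy": 0, "wz": 0}, {"fingers": 70, "tx": 0, "ty": 0, "tz": -40, "wx": 0, "wy": 0, "wz": 0}, {"fingers": 50, "tx": 0, "ty": 0, "tz": -31, "wx": 0, "wy": 0, "wz": 0}, {"fingers": 0, "tx": 0, "ty": 0, "tz": 0, "wx": 0, "wy": 0, "wz": 0}, {"fingers": 0, "tx": 0, "ty": 0, "tz": 0, "wx": 0, "wy": 0, "wz": 0}, {"fingers": 0, "tx": 0, "ty": 0, "tz": 0, "wx": 0, "wy": 0, "wz": 0}, {"fingers": 0, "tx": 0, "ty": 0, "tz": 0, "wx": 0, "wy": 0, "wz": 0}]'

```text
time_s: 4.28
tool_pos: [0.5037, 0.3488, 0.0928]
orientation: [-3.136, 0.146, -0.005]
contact_force: [1.1, 1.1, 3.1]
grip_width: 0.0082
finger_force: 58.9
```

Request:
move_arm --newtons 100 --targets '[{"fingers": 0, "tx": 0, "ty": 0, "tz": 12, "wx": 0, "wy": 0, "wz": 0}, {"fingers": 0, "tx": 0, "ty": 0, "tz": 28, "wx": 0, "wy": 0, "wz": 0}, {"fingers": 0, "tx": 0, "ty": -8, "tz": 30, "wx": 0, "wy": 0, "wz": 0}, {"fingers": 0, "tx": -4, "ty": -20, "tz": 22, "wx": 0, "wy": 0, "wz": 1.4}, {"fingers": 0, "tx": -6, "ty": -32, "tz": 4, "wx": 0, "wy": 0, "wz": 3}, {"fingers": 0, "tx": -6, "ty": -32, "tz": 0, "wx": 0, "wy": 0, "wz": 3}, {"fingers": 0, "tx": -5, "ty": -32, "tz": 0, "wx": 0, "wy": 0, "wz": 3}, {"fingers": 0, "tx": -3, "ty": -20, "tz": 0, "wx": 0, "wy": 0, "wz": 1}]'

```text
time_s: 5.28
tool_pos: [0.4773, 0.2025, 0.1867]
orientation: [3.136, 0.167, -0.003]
contact_force: [0.3, -1.2, -5.8]
grip_width: 0.0069
finger_force: 97.9
```

```bash
cat > b.py <<'E'
from m import *
yaw=np.radians(6.1);c=np.array([.499,-.0065])
def loc(X,Y): return (X-c[0])*np.cos(yaw)+(Y-c[1])*np.sin(yaw),-(X-c[0])*np.sin(yaw)+(Y-c[1])*np.cos(yaw)
def bail(save=None):
    s=sense();R=Ro.from_rotvec(s["orientation"]).as_matrix();y=R[:,1]
    print(np.round(s["tool_pos"],4),loc(*s["tool_pos"][:2]),"closing",np.degrees(np.arctan2(y[1],y[0])),s["contact_force"],s["grip_width"])
    p=snapshot("scene");W=cloud(p);X,Y,Z=W[...,0],W[...,1],W[...,2]
    if save: cv2.imwrite(save,cv2.resize(p["frame"][100:340,240:520],None,fx=2.5,fy=2.5))
    hsv=cv2.cvtColor(p["frame"],cv2.COLOR_BGR2HSV);m=cv2.inRange(hsv,(22,150,90),(34,255,255))>0
    m&=(X>.35)&(X<.65)&(Y>.03)&(Y<.4)&(Z>.03)
    q=W[m];zb=np.percentile(q[:,2],99);b=q[q[:,2]>zb-.008]
    l=np.array(loc(b[:,0],b[:,1]));r,_,_=None,None,None
    print("bail n",len(b),"ztop",zb.round(4),"lx",l[0].min().round(4),l[0].max().round(4),"ly med",np.median(l[1]).round(4),"slope",np.degrees(np.polyfit(l[0],l[1],1)[0]).round(1),"ztilt",np.degrees(np.polyfit(l[0],b[:,2],1)[0]).round(1))
E
python3 -c "
from b import *
bail('pics/b1.png')"
```

```text
[0.4773 0.2025 0.1867] (np.float64(0.0006017750248856132), np.float64(0.2101530643833027)) closing -83.91411818494129 [ 0.30211978 -1.2175327  -5.76955561] 0.006941591048981264
bail n 65 ztop 0.2127 lx -0.0319 0.0585 ly med 0.2124 slope -1.4 ztilt -1.4
```

View pics/b1.png

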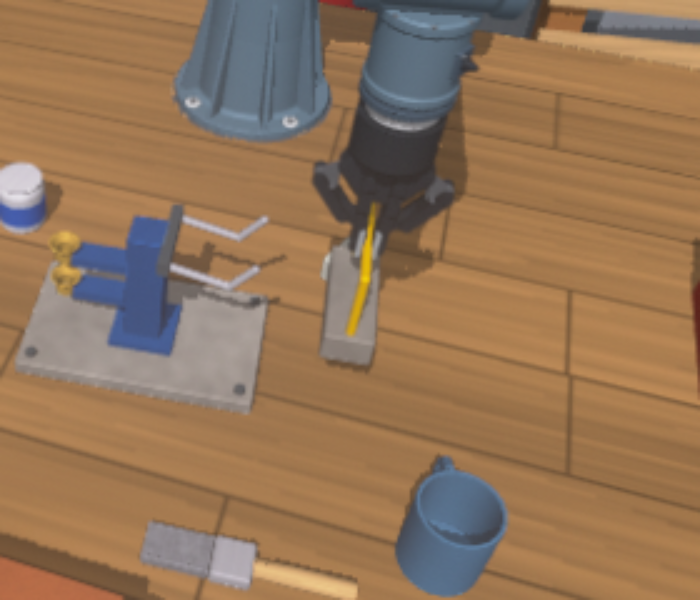

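The picture shows the ballast gripped and level, bail at about (365,240), with the prong ends to its left at (265,220) and (258,270). I bring it in along the stand's -y.

Request:
move_arm --targets '[{"fingers": 0, "tx": 1, "ty": -10, "tz": -3, "wx": 0, "wy": 0, "wz": 0}, {"fingers": 0, "tx": 2, "ty": -20, "tz": 0, "wx": 0, "wy": 0, "wz": 0}, {"fingers": 0, "tx": 3, "ty": -25, "tz": 0, "wx": 0, "wy": 0, "wz": 0}, {"fingers": 0, "tx": 2.5, "ty": -25, "tz": 0, "wx": 0, "wy": 0, "wz": 0}, {"fingers": 0, "tx": 2, "ty": -20, "tz": 0, "wx": 0, "wy": 0, "wz": 0}, {"fingers": 0, "tx": 1, "ty": -14, "tz": 0, "wx": 0, "wy": 0, "wz": 0}, {"fingers": 0, "tx": 1, "ty": -8, "tz": 0, "wx": 0, "wy": 0, "wz": 0}, {"fingers": 0, "tx": 0, "ty": 0, "tz": 0, "wx": 0, "wy": 0, "wz": 0}]'

```text
time_s: 6.32
tool_pos: [0.4909, 0.082, 0.1838]
orientation: [-3.137, -0.166, 0.0]
contact_force: [0.1, 0.2, -5.0]
grip_width: 0.0064
finger_force: 97.9
```

```bash
python3 -c "
from b import *
bail('pics/b2.png')
s=sense();p=snapshot('wrist');W=cloud(p,s);X,Y,Z=W[...,0],W[...,1],W[...,2];lx,ly=loc(X,Y)
m=(abs(lx)<.06)&(ly>.03)&(ly<.15)&(Z>.12)&(Z<.2)
for k,g in((1,lx>.028),(-1,lx<-.028)):
  for a in np.arange(.06,.13,.006):
    q=m&g&(abs(lx)<.045)&(ly>a)&(ly<a+.006)
    if q.sum()>3: print(k,a.round(3),q.sum(),np.median(Z[q]).round(4),lx[q].mean().round(4))
"
```

```text
[0.4909 0.082  0.1838] (np.float64(0.001402481258120189), np.float64(0.08887854713234673)) closing -83.95795788390099 [ 0.09037993  0.19944207 -4.95325653] 0.0064478437421495475
bail n 78 ztop 0.2079 lx -0.0477 0.0591 ly med 0.0904 slope 0.3 ztilt -0.7
1 0.06 159 0.1537 0.0367
1 0.066 274 0.1504 0.038
1 0.072 255 0.1482 0.0382
1 0.078 206 0.1484 0.038
1 0.09 4 0.1996 0.0337
1 0.096 230 0.1602 0.0377
1 0.102 357 0.1656 0.0376
1 0.108 363 0.1718 0.0373
1 0.114 60 0.1755 0.0369
```

Request:
move_arm --targets '[{"fingers": 0, "tx": 0, "ty": -2.5, "tz": -8, "wx": 0, "wy": 0, "wz": 0}, {"fingers": 0, "tx": 0, "ty": 0, "tz": -12, "wx": 0, "wy": 0, "wz": 0}, {"fingers": 0, "tx": 0, "ty": 0, "tz": -12, "wx": 0, "wy": 0, "wz": 0}, {"fingers": 0, "tx": 0, "ty": 0, "tz": -8, "wx": 0, "wy": 0, "wz": 0}, {"fingers": 0, "tx": 0, "ty": 0, "tz": -4, "wx": 0, "wy": 0, "wz": 0}, {"fingers": 0, "tx": 0, "ty": 0, "tz": 0, "wx": 0, "wy": 0, "wz": 0}]'

```text
time_s: 7.18
tool_pos: [0.491, 0.0794, 0.1397]
orientation: [3.137, 0.166, 0.0]
contact_force: [1.1, -0.0, -4.6]
grip_width: 0.0065
finger_force: 98.2
```

```bash
python3 -c "
from b import *
bail('pics/b3.png')"
```

```text
[0.491  0.0794 0.1397] (np.float64(0.001190755245436605), np.float64(0.08621663928886875)) closing -83.9350408060315 [ 1.12382709 -0.04584318 -4.58586336] 0.006514154183083699
bail n 60 ztop 0.1634 lx -0.0422 0.0589 ly med 0.0878 slope 0.1 ztilt -1.0
```

Not yet seated (weight still about -5 N). I lower in small steps.

Request:
move_arm --targets '[{"fingers": 0, "tx": 0, "ty": 0, "tz": -1.5, "wx": 0, "wy": 0, "wz": 0}, {"fingers": 0, "tx": 0, "ty": 0, "tz": -1.5, "wx": 0, "wy": 0, "wz": 0}, {"fingers": 0, "tx": 0, "ty": 0, "tz": 0, "wx": 0, "wy": 0, "wz": 0}]'

```text
time_s: 7.6
tool_pos: [0.4921, 0.0788, 0.1382]
orientation: [3.135, 0.166, 0.004]
contact_force: [-1.0, -3.9, 3.3]
grip_width: 0.0068
finger_force: 99.1
```

View pics/b3.png

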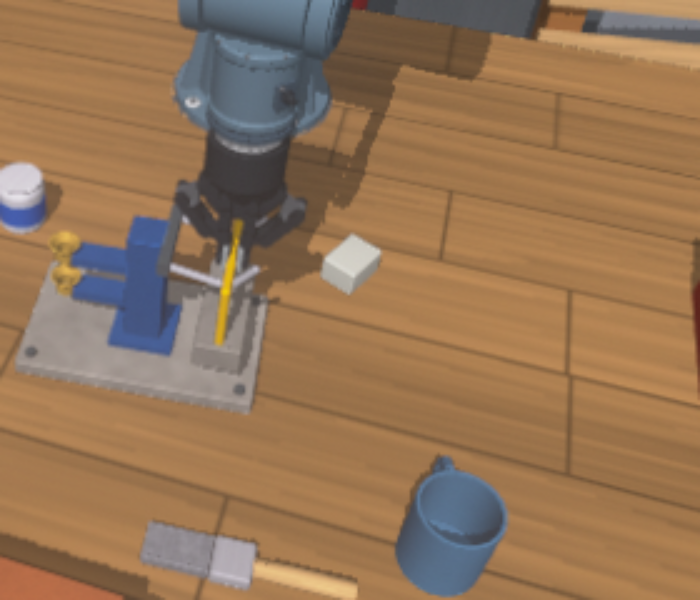

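The bar lies at (230,290) in the V of both prongs, with the stone hanging below it. The weight is now borne by the hook, so I open partly and rise.

Request:
move_arm --newtons 20 --targets '[{"fingers": 0, "tx": 0, "ty": -1, "tz": 0, "wx": 0, "wy": 0, "wz": 0}, {"fingers": 15, "tx": 0, "ty": 0, "tz": 0, "wx": 0, "wy": 0, "wz": 0}, {"fingers": 28, "tx": 0, "ty": 0, "tz": 0, "wx": 0, "wy": 0, "wz": 0}, {"fingers": 28, "tx": 0, "ty": 0, "tz": 0, "wx": 0, "wy": 0, "wz": 0}, {"fingers": 28, "tx": 0, "ty": 0, "tz": 12, "wx": 0, "wy": 0, "wz": 0}, {"fingers": 28, "tx": 0, "ty": 0, "tz": 25, "wx": 0, "wy": 0, "wz": 0}, {"fingers": 28, "tx": 0, "ty": 0, "tz": 40, "wx": 0, "wy": 0, "wz": 0}, {"fingers": 28, "tx": 0, "ty": 0, "tz": 50, "wx": 0, "wy": 0, "wz": 0}]'

```text
time_s: 8.6
tool_pos: [0.4903, 0.0787, 0.2651]
orientation: [-3.137, -0.166, 0.002]
contact_force: [1.0, -0.4, -0.7]
grip_width: 0.028
finger_force: 0.0
```

```bash
python3 -c "
from b import *
bail('pics/b4.png')
s=sense();p=snapshot('wrist');W=cloud(p,s);X,Y,Z=W[...,0],W[...,1],W[...,2];lx,ly=loc(X,Y)
hsv=cv2.cvtColor(p['frame'],cv2.COLOR_BGR2HSV);m=cv2.inRange(hsv,(22,150,90),(34,255,255))>0
m&=(Z>.15)&(Z<.17)&(abs(lx)<.08)&(ly>.03)
print(m.sum(),lx[m].min(),lx[m].max(),np.median(ly[m]),np.median(Z[m]),np.polyfit(lx[m],ly[m],1),np.polyfit(lx[m],Z[m],1))
# brass
m=cv2.inRange(hsv,(15,80,60),(30,255,255))>0
m&=(Z>.125)&(Z<.14)&(abs(lx)<.04)&(ly<-.06);print('brass',m.sum(),rect(W,m) if m.sum()>9 else 0)
print(s['joint_pos'])
"
```

```text
[0.4903 0.0787 0.2651] (np.float64(0.00035401156292486774), np.float64(0.0856446867111893)) closing -83.92932617862715 [ 0.97139127 -0.36024537 -0.72260553] 0.028012242703246
bail n 101 ztop 0.1616 lx -0.0587 0.0608 ly med 0.0863 slope -0.1 ztilt -0.4
1341 -0.056800889320965574 0.06023646731578524 0.0856050881427996 0.15800374535755723 [-0.00040277  0.08556683] [-0.0024645   0.15782746]
brass 693 (array([ 0.5079, -0.0956]), array([0.0326, 0.0331]), 48.1, 693)
[-8.01364333e-02 -3.19833379e-02  1.74837696e+00  1.26541544e-04
  1.41446335e+00  1.38431199e+00]
```

Bail is level in the seat at z 0.158 and released. Brass mouth at (0.508,-0.096) agrees with the stand pose. On to the rod.

Request:
move_arm --targets '[{"fingers": 50, "tx": 4, "ty": -55, "tz": 5, "wx": 0, "wy": 0, "wz": 0}, {"fingers": 50, "tx": 4, "ty": -56, "tz": 5, "wx": 0, "wy": 0, "wz": 0}, {"fingers": 50, "tx": 4, "ty": -56, "tz": 0, "wx": 0, "wy": 0, "wz": 0}, {"fingers": 50, "tx": 4, "ty": -56, "tz": 0, "wx": 0, "wy": 0, "wz": 0}, {"fingers": 50, "tx": 4, "ty": -56, "tz": 0, "wx": 0, "wy": 0, "wz": 0}, {"fingers": 60, "tx": 4, "ty": -56, "tz": 0, "wx": 0, "wy": 0, "wz": 0}, {"fingers": 60, "tx": 5, "ty": -56, "tz": 0, "wx": 0, "wy": 0, "wz": 0}, {"fingers": 60, "tx": 5, "ty": -46, "tz": 0, "wx": 0, "wy": 0, "wz": 0}]'

```text
time_s: 9.7
tool_pos: [0.5246, -0.3606, 0.2739]
orientation: [3.137, 0.165, 0.0]
contact_force: [0.4, -0.1, 0.6]
grip_width: 0.0601
finger_force: 0.0
```

```bash
python3 -c "
from b import *
s=sense();p=snapshot('wrist');W=cloud(p,s);X,Y,Z=W[...,0],W[...,1],W[...,2]
cv2.imwrite('pics/w2.png',p['frame']);print(np.round(s['tool_pos'],4),s['joint_pos'])
hsv=cv2.cvtColor(p['frame'],cv2.COLOR_BGR2HSV);m=cv2.inRange(hsv,(3,150,60),(16,255,255))>0
m&=(abs(X-.524)<.05)&(abs(Y+.359)<.05)
for a,b in((.17,.2),(.14,.17)):
  q=m&(Z>a)&(Z<b);print(q.sum(), rect(W,q) if q.sum()>9 else 0,np.nanmedian(W[q],0))
q=(abs(X-.52)<.12)&(abs(Y+.36)<.12)&(Z>.045)&(Z<.055);print('rack',rect(W,q))
"
```

```text
[ 0.5246 -0.3606  0.2739] [-7.88282297e-01  2.85633903e-01  1.39442670e+00  6.25652163e-05
  1.46145374e+00  6.77479525e-01]
729 (array([ 0.5242, -0.3603]), array([0.0239, 0.0241]), 87.7, 729) [ 0.52426643 -0.36017292  0.17573665]
167 (array([ 0.5357, -0.3614]), array([0.0213, 0.0016]), 84.8, 167) [ 0.53587891 -0.36054216  0.15647848]
rack (array([ 0.5256, -0.363 ]), array([0.1822, 0.1558]), 40.7, 6359)
```

Request:
move_arm --newtons 80 --targets '[{"fingers": 60, "tx": 0, "ty": 0, "tz": -40, "wx": 0, "wy": 0, "wz": -6}, {"fingers": 60, "tx": 0, "ty": 0, "tz": -50, "wx": 0, "wy": 0, "wz": -3}, {"fingers": 50, "tx": 0, "ty": 0, "tz": -46, "wx": 0, "wy": 0, "wz": 0}, {"fingers": 0, "tx": 0, "ty": 0, "tz": 0, "wx": 0, "wy": 0, "wz": 0}, {"fingers": 0, "tx": 0, "ty": 0, "tz": 0, "wx": 0, "wy": 0, "wz": 0}, {"fingers": 0, "tx": 0, "ty": 0, "tz": 0, "wx": 0, "wy": 0, "wz": 0}]'

```text
time_s: 10.5
tool_pos: [0.5251, -0.3592, 0.1399]
orientation: [3.139, -0.08, 0.001]
contact_force: [-3.0, -0.3, -1.4]
grip_width: 0.0233
finger_force: 78.4
```

Request:
move_arm --newtons 100 --targets '[{"fingers": 0, "tx": 0, "ty": 0, "tz": 10, "wx": 0, "wy": 0, "wz": 0}, {"fingers": 0, "tx": 0, "ty": 0, "tz": 25, "wx": 0, "wy": 0, "wz": 0}, {"fingers": 0, "tx": 0, "ty": 0, "tz": 35, "wx": 0, "wy": 0, "wz": 0}, {"fingers": 0, "tx": 0, "ty": 0, "tz": 40, "wx": 0, "wy": 0, "wz": 0}, {"fingers": 0, "tx": 0, "ty": 0, "tz": 40, "wx": 0, "wy": 0, "wz": 0}, {"fingers": 0, "tx": -1, "ty": 20, "tz": 15, "wx": 0, "wy": 0, "wz": 0}, {"fingers": 0, "tx": -3, "ty": 40, "tz": 0, "wx": 0, "wy": 0, "wz": 0}, {"fingers": 0, "tx": -3, "ty": 45, "tz": 0, "wx": 0, "wy": 0, "wz": 0}]'

```text
time_s: 11.5
tool_pos: [0.5176, -0.2511, 0.3027]
orientation: [-3.14, 0.081, -0.001]
contact_force: [0.4, 0.6, -1.6]
grip_width: 0.0229
finger_force: 97.9
```

Request:
move_arm --targets '[{"fingers": 0, "tx": -3, "ty": 45, "tz": 0, "wx": 0, "wy": 0, "wz": 0}, {"fingers": 0, "tx": -3, "ty": 40, "tz": 0, "wx": 0, "wy": 0, "wz": 0}, {"fingers": 0, "tx": -3, "ty": 25, "tz": 0, "wx": 0, "wy": 0, "wz": 0}, {"fingers": 0, "tx": 0, "ty": 0, "tz": 0, "wx": 0, "wy": 0, "wz": 0}]'

```text
time_s: 12.0
tool_pos: [0.5085, -0.1403, 0.3028]
orientation: [-3.14, 0.075, -0.001]
contact_force: [0.9, 0.0, -2.3]
grip_width: 0.0227
finger_force: 98.2
```

```bash
cat > r.py <<'E'
from b import *
def axis(n,s,save=None):
    p=snapshot(n);W=cloud(p,s);t=s["tool_pos"];X,Y,Z=W[...,0],W[...,1],W[...,2]
    if save: cv2.imwrite(save,p["frame"])
    R,o=T(p,s)
    m=(np.hypot(X-t[0],Y-t[1])<.03)&(Z>t[2]-.13)&(Z<t[2]-.01)
    q=W[m];
    if len(q)<20: print(n,"few",len(q));return
    # surface points -> shift by shaft radius along the horizontal view ray
    d=q-o;d[:,2]=0;d/=np.linalg.norm(d,axis=1)[:,None]
    q=q+d*.006*.8
    z=q[:,2]-t[2];fx=np.polyfit(z,q[:,0]-t[0],1);fy=np.polyfit(z,q[:,1]-t[1],1)
    zt=q[:,2].min()-t[2]
    print(n,len(q),"tilt",fx[0].round(4),fy[0].round(4),"tip off mm",np.round([1e3*np.polyval(fx,-.128),1e3*np.polyval(fy,-.128)],1),"zmin",zt.round(4))
E
python3 -c "
from r import *
s=sense();print(np.round(s['tool_pos'],4),s['contact_force'],s['grip_width'])
axis('scene',s,'pics/r1.png');axis('top',s);axis('wrist',s,'pics/r1w.png')"
```

```text
[ 0.5085 -0.1403  0.3028] [ 0.9090007   0.03936663 -2.3036424 ] 0.022689406823064185
scene 170 tilt 0.0111 0.0167 tip off mm [-1.1 -2.2] zmin -0.1279
top few 0
wrist 643 tilt 0.0157 0.0131 tip off mm [-0.3 -1.3] zmin -0.1201
```

Request:
move_arm --targets '[{"fingers": 0, "tx": 0, "ty": 12, "tz": 0, "wx": 0.5, "wy": -0.4, "wz": 0}, {"fingers": 0, "tx": 0, "ty": 20, "tz": 0, "wx": 0, "wy": 0, "wz": 0}, {"fingers": 0, "tx": 0, "ty": 12.5, "tz": 0, "wx": 0, "wy": 0, "wz": 0}, {"fingers": 0, "tx": 0, "ty": 0, "tz": -15, "wx": 0, "wy": 0, "wz": 0}, {"fingers": 0, "tx": 0, "ty": 0, "tz": -15, "wx": 0, "wy": 0, "wz": 0}, {"fingers": 0, "tx": 0, "ty": 0, "tz": 0, "wx": 0, "wy": 0, "wz": 0}]'

```text
time_s: 12.9
tool_pos: [0.5077, -0.0987, 0.2703]
orientation: [-3.13, 0.081, -0.004]
contact_force: [-0.1, -0.0, -1.7]
grip_width: 0.0229
finger_force: 98.0
```

```bash
python3 -c "
from r import *
s=sense();print(np.round(s['tool_pos'],4),s['contact_force'],s['grip_width'])
axis('scene',s);axis('wrist',s)
p=snapshot('scene');cv2.imwrite('pics/r2.png',cv2.resize(p['frame'][110:270,200:370],None,fx=3.5,fy=3.5))
W=cloud(p);X,Y,Z=W[...,0],W[...,1],W[...,2];lx,ly=loc(X,Y)
hsv=cv2.cvtColor(p['frame'],cv2.COLOR_BGR2HSV);m=cv2.inRange(hsv,(18,100,60),(32,255,255))>0
for a,b in((.115,.14),(.06,.09)):
  q=m&(Z>a)&(Z<b)&(abs(lx)<.04)&(ly<-.06);print('brass',q.sum(),rect(W,q))
"
```

```text
[ 0.5077 -0.0987  0.2703] [-0.08527807 -0.00235621 -1.72906526] 0.022858139502010464
scene 155 tilt 0.0019 0.0047 tip off mm [-0.6 -0.9] zmin -0.1249
wrist 645 tilt 0.0131 0.0032 tip off mm [0. 0.] zmin -0.12
brass 97 (array([ 0.5073, -0.0947]), array([0.0304, 0.0291]), 20.9, 97)
brass 299 (array([ 0.5302, -0.3874]), array([0.0778, 0.6145]), 8.2, 299)
```

View pics/r2.png

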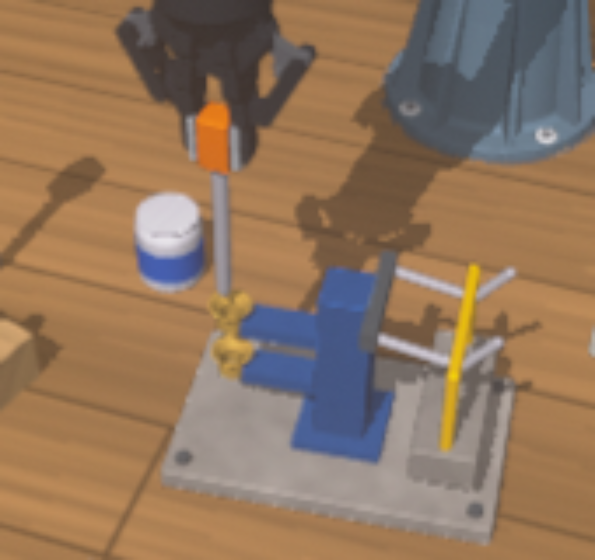

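The ballast hangs on both prongs, bar at (465,300). The rod tip at (223,290) is just above the upper bushing (230,305), about 3 mm short in y. I correct that and go down.

Request:
move_arm --targets '[{"fingers": 0, "tx": 0.7, "ty": 3.4, "tz": 0, "wx": 0, "wy": 0, "wz": 0}, {"fingers": 0, "tx": 0, "ty": 0, "tz": -6, "wx": 0, "wy": 0, "wz": 0}, {"fingers": 0, "tx": 0, "ty": 0, "tz": -6, "wx": 0, "wy": 0, "wz": 0}, {"fingers": 0, "tx": 0, "ty": 0, "tz": -6, "wx": 0, "wy": 0, "wz": 0}, {"fingers": 0, "tx": 0, "ty": 0, "tz": -5, "wx": 0, "wy": 0, "wz": 0}, {"fingers": 0, "tx": 0, "ty": 0, "tz": 0, "wx": 0, "wy": 0, "wz": 0}]'

```text
time_s: 13.8
tool_pos: [0.5093, -0.0954, 0.2492]
orientation: [-3.131, 0.08, -0.009]
contact_force: [-0.4, -0.3, -1.8]
grip_width: 0.0229
finger_force: 98.0
```

Request:
move_arm --targets '[{"fingers": 0, "tx": 0, "ty": 0, "tz": -6, "wx": 0, "wy": 0, "wz": 0}, {"fingers": 0, "tx": 0, "ty": 0, "tz": -8, "wx": 0, "wy": 0, "wz": 0}, {"fingers": 0, "tx": 0, "ty": 0, "tz": -8, "wx": 0, "wy": 0, "wz": 0}, {"fingers": 0, "tx": 0, "ty": 0, "tz": -6, "wx": 0, "wy": 0, "wz": 0}, {"fingers": 0, "tx": 0, "ty": 0, "tz": 0, "wx": 0, "wy": 0, "wz": 0}]'

```text
time_s: 14.42
tool_pos: [0.5091, -0.0953, 0.2208]
orientation: [-3.131, 0.08, -0.008]
contact_force: [-2.6, -0.9, -3.6]
grip_width: 0.0228
finger_force: 97.8
```

Request:
move_arm --targets '[{"fingers": 0, "tx": -0.5, "ty": 0, "tz": -5, "wx": 0, "wy": 0, "wz": 0}, {"fingers": 0, "tx": 0, "ty": 0, "tz": -6, "wx": 0, "wy": 0, "wz": 0}, {"fingers": 0, "tx": 0, "ty": 0, "tz": -6, "wx": 0, "wy": 0, "wz": 0}, {"fingers": 0, "tx": 0, "ty": 0, "tz": -3, "wx": 0, "wy": 0, "wz": 0}, {"fingers": 0, "tx": 0, "ty": 0, "tz": 0, "wx": 0, "wy": 0, "wz": 0}]'

```text
time_s: 15.05
tool_pos: [0.5089, -0.0954, 0.2011]
orientation: [-3.131, 0.08, -0.01]
contact_force: [-1.8, -0.6, -3.0]
grip_width: 0.023
finger_force: 97.9
```

Request:
move_arm --targets '[{"fingers": 0, "tx": -0.3, "ty": 0, "tz": -5, "wx": 0, "wy": 0, "wz": 0}, {"fingers": 0, "tx": 0, "ty": 0, "tz": -7, "wx": 0, "wy": 0, "wz": 0}, {"fingers": 0, "tx": 0, "ty": 0, "tz": -8, "wx": 0, "wy": 0, "wz": 0}, {"fingers": 0, "tx": 0, "ty": 0, "tz": -7, "wx": 0, "wy": 0, "wz": 0}, {"fingers": 0, "tx": 0, "ty": 0, "tz": -5, "wx": 0, "wy": 0, "wz": 0}, {"fingers": 0, "tx": 0, "ty": 0, "tz": 0, "wx": 0, "wy": 0, "wz": 0}, {"fingers": 0, "tx": 0, "ty": 0, "tz": 0, "wx": 0, "wy": 0, "wz": 0}]'

```text
time_s: 15.92
tool_pos: [0.5086, -0.0953, 0.1693]
orientation: [-3.131, 0.08, -0.01]
contact_force: [-3.2, 0.6, -3.4]
grip_width: 0.023
finger_force: 97.9
```

```bash
python3 -c "
from r import *
s=sense();print(np.round(s['tool_pos'],4),s['contact_force'],s['torque'],s['grip_width'],np.abs(s['qvel']).max())
bail()
p=snapshot('scene');W=cloud(p);X,Y,Z=W[...,0],W[...,1],W[...,2];lx,ly=loc(X,Y)
hsv=cv2.cvtColor(p['frame'],cv2.COLOR_BGR2HSV);q=cv2.inRange(hsv,(3,150,60),(16,255,255))>0
q&=(np.hypot(X-.508,Y+.096)<.04)&(Z>.14);print('handle z',q.sum(),Z[q].min(),Z[q].max())
q=(np.hypot(X-.508,Y+.096)<.012)&(Z>.03)&(Z<.06);print('shaft below',q.sum(),Z[q].min() if q.any() else 0)
cv2.imwrite('pics/f.png',cv2.resize(p['frame'][110:270,200:370],None,fx=3.5,fy=3.5))"
```

```text
[ 0.5086 -0.0953  0.1693] [-3.19657279  0.59597592 -3.40365854] [-0.08561413  0.67249984  0.00327047] 0.023031890020091084 0.004031682031135176
[ 0.5086 -0.0953  0.1693] (np.float64(8.172994403751396e-05), np.float64(-0.08930961604009935)) closing -92.92859745902068 [-3.19657279  0.59597592 -3.40365854] 0.023031890020091084
bail n 100 ztop 0.1617 lx -0.0574 0.0604 ly med 0.0863 slope -0.2 ztilt -0.1
handle z 139 0.16845479394387042 0.23311276168823858
shaft below 11 0.042735535613836806
```

View pics/f.png

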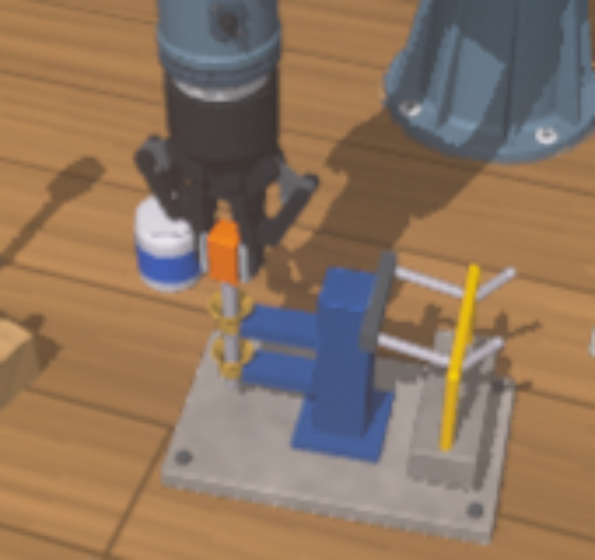

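The rod runs through both bushings (230,310) and (232,358), its tip at about z 0.041, between the lower bushing's underside (0.062) and the base (0.020). The ballast hangs on both prongs at (465,330).

```bash
python3 -c "
from workcell import *
print(sign_off())"
```

```text
the job is handed in; nothing more can be done
None
```

I handed the job in at about 16 s: the ballast hangs released across both prongs, and the rod is held still through both bushings with its tip about 20 mm below the lower one and 20 mm above the base.

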